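# Assemble and lock the bead carousel

### The job

Put the bead carousel together on its stand: drop the red riser, then the yellow dish, then the green cap onto the D-shaped post, each turned so that its bore's flat matches the post's flat, and each fully down before the next. Then screw the blue brake knob clockwise until it stops tight. Let go of everything, and do not push, tip or use the wooden ring, pots, bowl and thread spool.

Things in the scene. Friction and masses are not known exactly. Their poses are not given: they have to be found in the camera images.
- stand: dark grey carousel stand fixed on the table: round foot 110 mm across, 12 mm high, with a 34 mm wide arm along -x to the brake knob 130 mm from the post. On it a round boss (42 mm across) and a steel D post. Origin: on the post axis at table height; z up; x points from the axis squarely out through the post's flat; a white stripe on the foot marks that side.
- shoulder (a point): post axis at the boss's top, 26 mm above the table, where the riser rests. The D post is 24 mm in diameter, flat 5 mm from its axis, tip 78 mm above the table, its last 5 mm tapered in by 2.5 mm. A part slides down only with its x axis pointing as the stand's x axis does (about 0.13 rad and 1.5 mm of play).
- riser: red square block 46 x 46 x 18 mm high with a D bore right through it (27 mm diameter, flat 6.5 mm from the axis). Goes on first, onto the boss. Origin: centre of the underside, on the bore axis; z up; x points from the axis squarely to the bore's flat; a white stripe on top and side marks that side. Starts upright on the table; about 60 g.
- dish: yellow bead dish 150 mm across, floor 4 mm thick, rim 12 mm high (inside diameter 144 mm); in its middle a square hub 46 x 46 mm, top 22 mm above the underside, with the same D bore through hub and floor. Origin: centre of the underside, on the bore axis; z up; x points squarely to the bore's flat (black stripe on the hub). Starts upright on the table, 140 g. Home: underside at 44 mm.
- cap: green square block 46 x 46 x 18 mm high with a D bore right through it (27 mm diameter, flat 6.5 mm from the axis). Goes on last, onto the dish's hub, underside 66 mm above the table. Origin: centre of the underside, on the bore axis; z up; x points from the axis squarely to the bore's flat; a white stripe on top and side marks that side. Starts upright on the table; about 60 g.
- brake (a joint): turn of the blue brake knob in rad: 0 fully loose, 1.8 at the stop (tight); grows as it is turned clockwise seen from above. Starts between 0 and 0.4. It turns against 0.06 N m of friction, stays where it is left, and sinks 1.6 mm per rad like a screw.
- brake_grip (a point): on the vertical axis of the round knurled blue brake knob (32 mm in diameter, 28 mm high), 8 mm below its top, 20 mm above its underside. With the knob fully loose its top is 50.5 mm above the table; under it, the stand's 48 mm round pad has its top at 18 mm. z up.
- wood_ring: plain wooden ring with a round hole, 38 mm across and 16 mm high; not part of the carousel. Origin: centre of its underside; leave it alone.
- pot_pink: open clear bead pot with pink beads, 62 mm across, 36 mm high. Origin: centre of its underside; leave it alone.
- pot_blue: lidded clear bead pot with blue beads, 68 mm across, 39 mm high. Origin: centre of its underside; leave it alone.
- pot_gold: lidded clear bead pot with golden beads, 68 mm across, 39 mm high. Origin: centre of its underside; leave it alone.
- bead_bowl: shallow turquoise bowl, 110 mm across, 35 mm high. Origin: centre of its underside; leave it alone.
- spool: red thread spool with white ends standing upright, 44 mm across, 44 mm high. Origin: centre of its underside; leave it alone.
Things that resemble listed ones, but are neither listed nor needed, are in the scene too. What is meant by the cap is not orange, and is the smaller of those in its own colour. There is more than one size of the dish; the job needs the larger.

How it is judged:
On the way, in this order (a step that is already met when the one before it is completed fails the run):
1. the riser is fully home on the post (z of riser in the frame of stand between 0.023 and 0.029 m and horizontal distance between riser and shoulder below 0.003 m and angle between riser's own z axis and vertical below 0.06 rad and angle between the x axis of riser and the x axis of stand, either way round below 0.2 rad), for 0.2 s.
2. the dish is fully home on the post (z of dish in the frame of stand between 0.041 and 0.047 m and horizontal distance between dish and shoulder below 0.003 m and angle between dish's own z axis and vertical below 0.06 rad and angle between the x axis of dish and the x axis of stand, either way round below 0.2 rad), for 0.2 s.
3. the cap is fully home on the post (z of cap in the frame of stand between 0.063 and 0.069 m and horizontal distance between cap and shoulder below 0.003 m and angle between cap's own z axis and vertical below 0.06 rad and angle between the x axis of cap and the x axis of stand, either way round below 0.2 rad), for 0.2 s.
4. the brake knob is screwed tight, with the whole stack home (all of step 1 and all of step 2 and all of step 3 and value of joint brake above 1.7 rad), for 0.2 s.
At the end, for the whole second after the job is handed in: Riser, dish, cap on the D post in this order from below, upright within 0.06 rad, undersides within 3 mm of 26, 44 and 66 mm above the table, within 3 mm of the post axis, flats within 0.2 rad of the post's, at rest; brake knob beyond 1.7 rad (stop 1.8) (all of step 4 and linear speed of each of riser, dish, cap below 0.02 m/s); the robot touches nothing.
It fails at once if a bystander (ring, pot, bowl or spool) is pushed more than 3 cm away (distance of any of wood_ring, pot_pink, pot_blue, pot_gold, bead_bowl, spool from where it was at the start of the episode above 0.03 m).
It fails at once if a bystander is tipped over (angle between any of wood_ring, pot_pink, pot_blue, pot_gold, bead_bowl, spool's own z axis and vertical above 0.5 rad).
It also fails if it takes over 72 s, if anything falls off the work surface, if the arm or the gripper's body presses on something with over 40 N, if the wrist force passes 120 N, or if a joint passes its speed limit or range.

### The arm

A 6-joint arm with a two-finger parallel gripper is mounted at the origin on the work surface. World frame = base frame: x ahead of the robot, y to its left, z up, the work surface at z = 0. Lengths are in m, angles in rad, forces in N, time in s.
With the tool pointing down it reaches from about 0.275 to 0.875 m from the base axis. Payload 12.5 kg.
Tool frame: the origin (TCP) lies at the very end of the fingers, on their centre line; the grasp point (between the pads) lies 19 mm behind it; x points along the fingers, y is the direction in which the jaws open and shut, and the axes are right-handed (so a half turn about x gives the same grasp; the last joint's range is limited). The gripper opens to 85 mm and grips with 20 to 120 N. Pads are 22 mm wide; open, the fingers measure 114 mm over their backs; the gripper's body (76 mm by 85 mm) begins 54 mm behind the grasp point. The pads swing forward as they close: fully open they stand 13 mm farther back than shut.
Start: joints at [-1.279, 0.351, 1.652, -0, 1.139, -0.085], TCP at [0.202, -0.511, 0.231] pointing down, gripper open.
Joint ranges: [-2.75, 2.75], [-0.79, 2.1], [0.01, 2.65], [-1.57, 4.71], [0.07, 3.14], [-2.87, 2.87]. Speed limits (rad/s): [2.22, 2.22, 2.79, 3.14, 3.14, 3.14].

### API

Orientations are given as a 3x3 rotation matrix whose columns are the frame's x, y, z axes.
In Python, from bench import manip gives the robot as it stands. Calls block until the motion is done:
- manip.move_ptp(position, orientation): joint-space move of the TCP to a pose.
- manip.move_l(position, attitude=None, max_speed=0.15): straight line of the TCP; attitude=None keeps the orientation; max_speed is the mean speed in m/s.
- manip.move_j(angles): joint-space move.
- manip.set_gripper(opening, effort=None): opening from 0.0 (shut) to 1.0 (fully open); effort is the grip in N (None keeps the last); returns when the fingers have stopped.
- manip.dwell(seconds).
- manip.inverse_kinematics(position, orientation): joint angles nearest the present ones, or None.
- manip.grab_frame(name): name is "scene" or "top" or "wrist"; returns (picture, depth): 384x512x3 uint8, red, green, blue; 384x512 float32, m along the optical axis (not along the pixel's ray), 0 where there is no reading.
- manip.get_calibration(name): a dict with "camera_matrix" (3x3 intrinsics, pixels), "R" (3x3) and "t" (3): a world point X has camera coordinates R X + t. Camera axes: x right, y down, z forward; pixel columns grow to the right and rows downward; lengths in m; the calibration is good to about 2 mm. The wrist camera is an equidistant fisheye: a pixel r from the principal point sees the ray r / f radians off the axis. A picture is of the moment at which its call begins: read the wrist's pose just before it. get_calibration takes no time and is no camera call; for the wrist camera it gives the pose at the moment of the call.
A pose or a line that the arm cannot do raises manip.Unreachable and nothing moves.
- manip.sign_off(): hands the job in, once; it reports no verdict.
Trained networks look in the newest picture that a camera, given by its name, has taken for a name from the list of things; names that differ only in an ending like _2 or _b are one class to them, and where a whole thing is asked for, a point or a joint stands for the part that bears it (a point fixed in the world has none). Each returns a list of dicts, best first, with "confidence" (0 to 1); they miss things now and then, are a little off and sometimes report something else, mostly with a low value. They report only what shows in the picture. A call takes as long as a camera call. They do not tell look-alikes from the thing itself.
- manip.look_for(camera, name): "at" ([x, y, z] in m, in world coordinates, good to about 4 mm: the middle of the surface that is visible of it).
Readings, each from a call of its own:
- manip.current_time(): time.
- manip.current_qpos(): joint angles.
- manip.current_joint_vel(): joint speeds.
- manip.current_joint_torque(): joint torques, N m.
- manip.current_ee_pos(): TCP position.
- manip.current_tcp_rot(): TCP orientation.
- manip.current_force(): force on the tool from outside, world axes, zero at the start.
- manip.current_ft_torque(): the same for the moment, N m.
- manip.current_grip_width(): opening from 0.0 (shut) to 1.0 (fully open).
Only numpy, scipy, OpenCV 4.12 (cv2) and the standard library are available. Lean on these libraries where they do the work, as an engineer would, in place of code of your own. Each camera call takes 0.05 s, during which the arm holds its last target. There are 200 camera calls.

## Working session

There is one attempt and no reset: what is moved stays moved. The work goes in short steps, each a Python script; the robot and the scene stay as the last script left them, time stands still between calls to the robot, and variables do not carry over. Pictures are saved under pics/ and viewed, about 8 in all and at most 12, crops included, and the job is handed in when it is done.

```bash
ls; mkdir -p pics; python3 - <<'E'
from bench import manip
import cv2,numpy as np
for c in ("scene","top"):
    im,d=manip.grab_frame(c); cv2.imwrite(f"pics/{c}0.png",cv2.resize(im[...,::-1],(768,576),interpolation=cv2.INTER_CUBIC))
    np.savez(f"{c}0.npz",im=im,d=d)
    k=manip.get_calibration(c); print(c,k)
for n in ("stand","riser","dish","cap","brake_grip","wood_ring","pot_pink","pot_blue","pot_gold","bead_bowl","spool"):
    print(n,[(np.round(r["at"],3).tolist(),round(r["confidence"],2)) for r in manip.look_for("top",n)][:5])
print(manip.current_time())
E
```

```text
pics
scene {'camera_matrix': array([[485.19186332,   0.        , 261.96326435],
       [  0.        , 485.19186332, 195.14309528],
       [  0.        ,   0.        ,   1.        ]]), 'R': array([[ 0.5587274 ,  0.82925273, -0.01279084],
       [ 0.68271528, -0.46864157, -0.56060229],
       [-0.4708753 ,  0.30449136, -0.82798639]]), 't': array([-0.29149654, -0.36792868,  1.61183948])}
top {'camera_matrix': array([[370.39146046,   0.        , 256.5251847 ],
       [  0.        , 370.39146046, 193.55135616],
       [  0.        ,   0.        ,   1.        ]]), 'R': array([[-0.01013268, -0.99967157, -0.02353898],
       [-0.99815132,  0.01152244, -0.05967554],
       [ 0.05992716,  0.02289079, -0.99794025]]), 't': array([-0.00585106,  0.55055197,  1.0534764 ])}
stand [([0.533, 0.29, 0.002], 0.62), ([0.541, 0.042, 0.015], 0.58)]
riser [([0.594, -0.384, 0.022], 0.81), ([0.724, 0.342, 0.041], 0.52)]
dish [([0.535, 0.289, 0.002], 0.89), ([0.338, 0.332, 0.007], 0.7), ([0.592, -0.378, 0.02], 0.24)]
cap [([0.329, -0.241, 0.024], 0.92), ([0.431, -0.125, 0.014], 0.67), ([0.439, -0.224, 0.015], 0.47)]
brake_grip [([0.76, -0.036, 0.036], 0.72), ([0.533, 0.29, 0.001], 0.7), ([0.441, 0.079, 0.05], 0.56)]
wood_ring [([0.581, -0.216, 0.014], 0.61)]
pot_pink [([0.74, 0.174, 0.037], 0.9), ([0.538, 0.044, 0.013], 0.37)]
pot_blue [([0.756, -0.037, 0.039], 0.65)]
pot_gold [([0.722, 0.342, 0.04], 0.77)]
bead_bowl [([0.763, -0.227, 0.021], 0.8)]
spool [([0.539, 0.044, 0.014], 0.61), ([0.434, -0.341, 0.045], 0.48)]
0.65
```

View pics/top0.png

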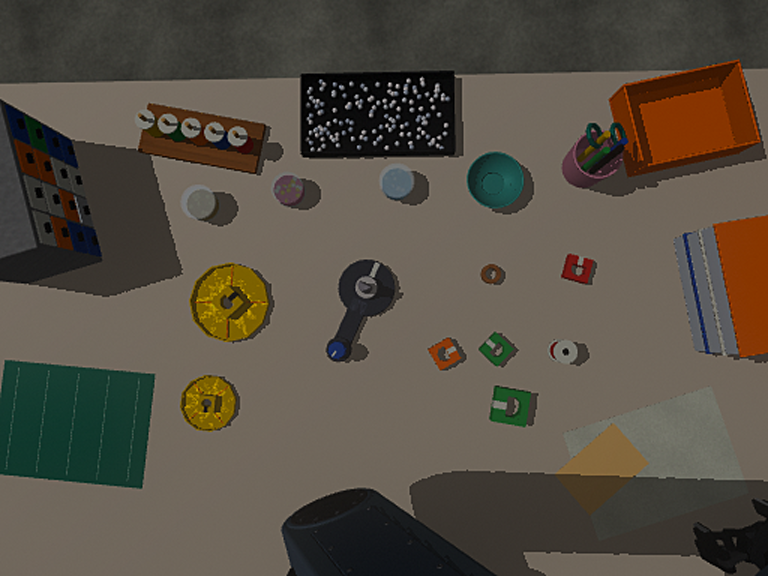

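View pics/scene0.png

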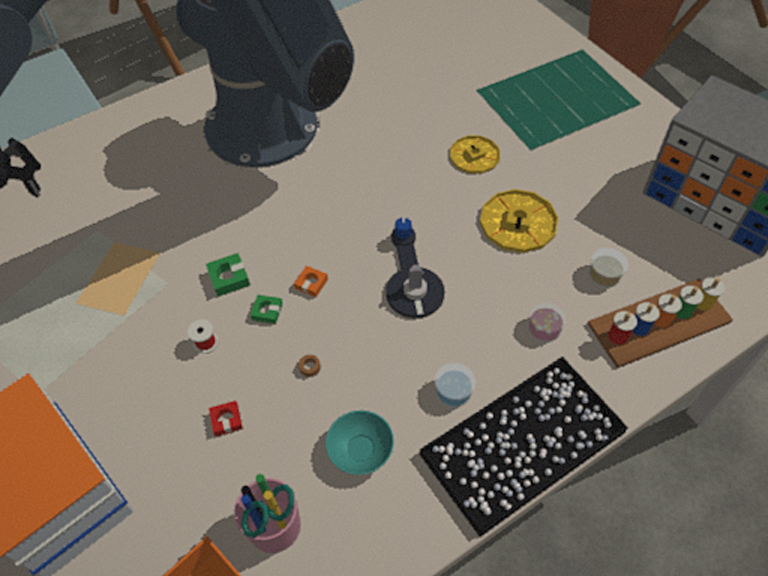

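```bash
cat > h.py <<'E'
from bench import manip
import cv2,numpy as np
def R(a): c,s=np.cos(a),np.sin(a); return np.array([[0,c,s],[0,s,-c],[-1,0,0.]])
def snap(name):
    k=manip.get_calibration("wrist"); im,d=manip.grab_frame("wrist")
    np.savez(name+".npz",im=im,d=d,K=k["camera_matrix"],R=k["R"],t=k["t"]); return im
class V:
    def __init__(s,name):
        z=np.load(name+".npz"); s.im,s.d,s.K,s.R,s.t=[z[k] for k in("im","d","K","R","t")]
        v,u=np.mgrid[0:384,0:512]; s.rays=s.ray(u,v)
        s.C=-s.R.T@s.t; s.P=s.C+(s.rays/s.rays[...,2:]*s.d[...,None])@s.R
    def ray(s,u,v):
        x=(u-s.K[0,2])/s.K[0,0]; y=(v-s.K[1,2])/s.K[1,1]; r=np.hypot(x,y)+1e-9
        return np.stack([np.sin(r)*x/r,np.sin(r)*y/r,np.cos(r)],-1)
    def plane(s,u,v,z):
        w=s.ray(np.asarray(u,float),np.asarray(v,float))@s.R; return (s.C+w*((z-s.C[2])/w[...,2])[...,None])[...,:2]
    def pix(s,X):
        c=s.R@np.asarray(X)+s.t; th=np.arctan2(np.hypot(c[0],c[1]),c[2]); n=np.hypot(c[0],c[1])
        return s.K[0,2]+s.K[0,0]*th*c[0]/n, s.K[1,2]+s.K[1,1]*th*c[1]/n
    def crop(s,fn,x0,x1,y0,y1,k): cv2.imwrite(fn,cv2.resize(s.im[y0:y1,x0:x1,::-1],None,fx=k,fy=k,interpolation=cv2.INTER_NEAREST))
E
python3 - <<'E'
from h import *
T=manip.current_time
print(T(),manip.current_tcp_rot().round(2).tolist())
a0=np.arctan2(*manip.current_tcp_rot()[[1,0],1]); print("a0",a0)
for n,p in (("w_cap",(.44,-.224,.17)),("w_stand",(.54,.042,.24)),("w_dish",(.535,.289,.20))):
    manip.move_ptp(p,R(a0)); snap(n); print(n,T(),manip.current_qpos().round(2).tolist())
    v=V(n); print(v.K.round(1).tolist(),"C-tcp",v.C-manip.current_ee_pos(),v.R[2].round(2))
A=[V(n).im for n in("w_cap","w_stand","w_dish")]+[V("w_dish").im*0]
cv2.imwrite("pics/w3.png",cv2.resize(np.vstack([np.hstack(A[:2]),np.hstack(A[2:])])[...,::-1],(800,600),interpolation=cv2.INTER_AREA))
E
```

```text
0.65 [[-0.0, 0.37, -0.93], [0.0, -0.93, -0.37], [-1.0, -0.0, 0.0]]
a0 -1.1939966405502782
w_cap 2.1083 [-0.57, 0.33, 1.86, -0.0, 0.96, 0.63]
[[297.3, 0.0, 255.2], [0.0, 297.3, 188.3], [0.0, 0.0, 1.0]] C-tcp [0.06107149 0.02325793 0.14357223] [-0.24 -0.09 -0.97]
w_stand 3.2833 [-0.01, 0.33, 1.66, -0.0, 1.15, 1.18]
[[297.3, 0.0, 255.2], [0.0, 297.3, 188.3], [0.0, 0.0, 1.0]] C-tcp [0.06116358 0.02332309 0.14354006] [-0.24 -0.09 -0.97]
w_dish 4.3167 [0.42, 0.49, 1.53, -0.0, 1.13, 1.61]
[[297.3, 0.0, 255.2], [0.0, 297.3, 188.3], [0.0, 0.0, 1.0]] C-tcp [0.06090846 0.02335279 0.14342619] [-0.24 -0.09 -0.97]
```

View pics/w3.png

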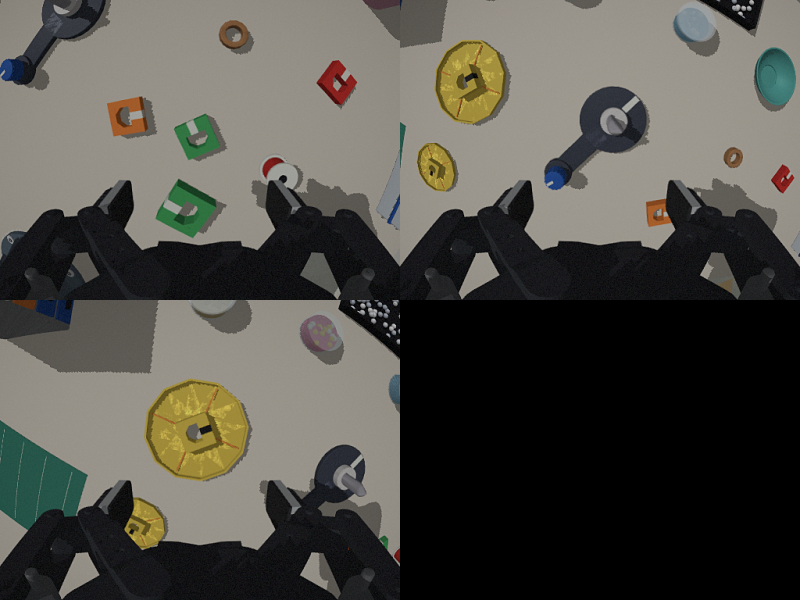

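```bash
cat > meas.py <<'E'
from h import *
def block(name,c,top,half=.034,tol=.006,stripe="white",lo=None):
    v=V(name); near=np.hypot(v.P[...,0]-c[0],v.P[...,1]-c[1])<half+.006
    m=(near&(abs(v.P[...,2]-top)<tol)&(v.d>0)).astype(np.uint8)
    n,l,st,_=cv2.connectedComponentsWithStats(m); m=(l==1+st[1:,4].argmax()).astype(np.uint8)
    cs,_=cv2.findContours(m,cv2.RETR_EXTERNAL,cv2.CHAIN_APPROX_NONE); k=max(cs,key=cv2.contourArea)[:,0].astype(float)
    q=v.plane(k[:,0],k[:,1],top); r=cv2.minAreaRect((q*1000).astype(np.float32))
    ctr=np.array(r[0])/1000; im=v.im.astype(int)
    f=(im.min(-1)>120)&(im.max(-1)-im.min(-1)<50) if stripe=="white" else im.max(-1)<60
    s=f&(m>0)&(np.hypot(*np.moveaxis(v.P[...,:2]-ctr,-1,0))<half)
    vv,uu=np.nonzero(s); sp=v.plane(uu,vv,top).mean(0); g=sp-ctr; raw=np.arctan2(g[1],g[0])
    e=np.radians(r[2]); yaw=e+np.round((raw-e)/(np.pi/2))*np.pi/2
    print(name,"ctr",ctr.round(4),"size",np.round(r[1],1),"stripe",raw.round(3),s.sum(),"yaw",yaw.round(3),"z",np.median(v.P[...,2][m>0]).round(4)); return ctr,yaw
if __name__=="__main__":
    block("w_cap",(.439,-.224),.018); block("w_cap",(.59,-.38),.018)
    v=V("w_dish"); block("w_dish",(.535,.289),.022,stripe="black")
    def circ(v,c,z,tol,rmax):
        m=(np.hypot(v.P[...,0]-c[0],v.P[...,1]-c[1])<rmax)&(abs(v.P[...,2]-z)<tol)
        vv,uu=np.nonzero(m); return v.plane(uu,vv,z),m
    # dish rim
    q,_=circ(v,(.535,.289),.012,.003,.085); print("rim",np.round(cv2.minEnclosingCircle((q*1000).astype(np.float32)),1) if 0 else cv2.minEnclosingCircle((q*1000).astype(np.float32)))
    for n in("w_stand","w_dish"):
        v=V(n)
        for z,tol,rm in((.078,.004,.03),(.026,.004,.03),(.012,.004,.065)):
            q,m=circ(v,(.541,.042),z,tol,rm); 
            if m.sum()>5: print(n,z,m.sum(),q.mean(0).round(4),cv2.minEnclosingCircle((q*1000).astype(np.float32)))
        im=v.im.astype(int); s=m&(im.min(-1)>120); vv,uu=np.nonzero(s); q=v.plane(uu,vv,.012); print("stripe",q.mean(0).round(4),len(q))
        if len(q)>5: print(cv2.minAreaRect((q*1000).astype(np.float32)))
        b=(im[...,2]>im[...,0]+40)&(v.P[...,2]>.045)&(np.hypot(v.P[...,0]-.441,v.P[...,1]-.079)<.04); vv,uu=np.nonzero(b)
        if b.sum()>5: print("knob",np.median(v.P[b][:,2]),cv2.minEnclosingCircle((v.plane(uu,vv,np.median(v.P[b][:,2]))*1000).astype(np.float32)))
    v=V("w_stand"); u,w=map(int,v.pix((.52,.05,.03))); v.crop("pics/st.png",u-80,u+80,w-60,w+60,5)
E
python3 meas.py
```

```text
w_cap ctr [ 0.4382 -0.2228] size [47.4 46.4] stripe 0.816 171 yaw 0.789 z 0.0191
w_cap ctr [ 0.5896 -0.3807] size [50.3 49.5] stripe -0.401 98 yaw -0.282 z 0.0186
w_dish ctr [0.5339 0.2921] size [47.2 46.6] stripe -0.847 119 yaw -0.831 z 0.0231
rim ((533.4566040039062, 292.03173828125), 77.9654541015625)
w_stand 0.078 262 [0.5569 0.0261] ((558.169677734375, 24.995397567749023), 11.518593788146973)
w_stand 0.026 227 [0.5543 0.0362] ((554.2492065429688, 29.81252098083496), 19.59331512451172)
w_stand 0.012 4645 [0.5457 0.0339] ((540.6132202148438, 41.93984603881836), 65.3607177734375)
stripe [0.5852 0.0115] 125
((565.7275390625, 18.927398681640625), (31.56311798095703, 61.22062683105469), 46.67228317260742)
knob 0.050965550538406346 ((442.248779296875, 78.0228042602539), 16.980327606201172)
w_dish 0.078 147 [0.5567 0.0287] ((559.1471557617188, 27.167993545532227), 13.05005931854248)
w_dish 0.026 247 [0.5531 0.0349] ((555.0016479492188, 28.769710540771484), 21.48293113708496)
w_dish 0.012 2741 [0.5473 0.041 ] ((542.4080200195312, 39.142032623291016), 63.83108139038086)
stripe [0.5819 0.0146] 85
((555.3572387695312, 14.820032119750977), (73.207763671875, 53.545684814453125), 22.08539581298828)
```

View pics/st.png

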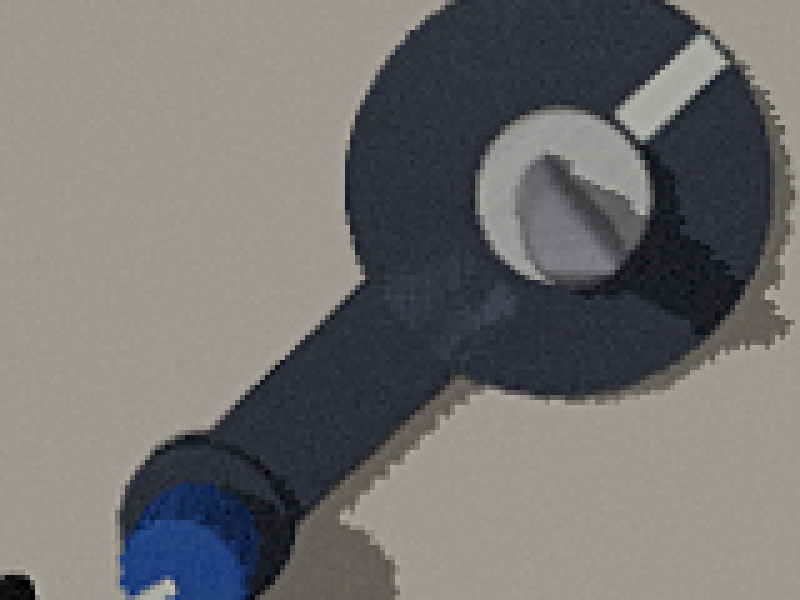

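```bash
cat > fit.py <<'E'
from h import *
from scipy.optimize import least_squares
def edge(v,c,r,z,n=180):
    # radial strongest luminance edges near the projected circle
    g=cv2.GaussianBlur(v.im.mean(-1).astype(np.float32),(0,0),.8); out=[]
    for a in np.linspace(0,2*np.pi,n,endpoint=False):
        rr=np.arange(r-.007,r+.007,.0004); p=[v.pix((c[0]+q*np.cos(a),c[1]+q*np.sin(a),z)) for q in rr]
        p=np.array(p,np.float32); 
        if p.min()<1 or p[:,0].max()>510 or p[:,1].max()>382: continue
        s=cv2.remap(g,p[:,0].copy(),p[:,1].copy(),cv2.INTER_LINEAR).ravel(); dd=np.abs(np.gradient(s)); i=dd.argmax()
        if dd[i]>3: out.append((c[0]+rr[i]*np.cos(a),c[1]+rr[i]*np.sin(a)))
    return np.array(out)
def fitc(v,c,r,z):
    for _ in range(5):
        q=edge(v,c,r,z)
        f=least_squares(lambda x:np.hypot(q[:,0]-x[0],q[:,1]-x[1])-r,c,loss="soft_l1",f_scale=.0007); c=f.x
    e=np.hypot(*(q-c).T)-r; return c,len(q),np.median(abs(e))
if __name__=="__main__":
    for n in("w_stand","w_dish"):
        v=V(n); 
        for r,z in((.055,.012),(.021,.026)): print(n,r,fitc(v,np.array([.5585,.026]),r,z))
        im=v.im.astype(int); D=np.hypot(v.P[...,0]-.559,v.P[...,1]-.025); s=(D>.024)&(D<.053)&(im.min(-1)>120)
        vv,uu=np.nonzero(s); q=v.plane(uu,vv,.012); m=q.mean(0); w=np.linalg.svd(q-m)[2][0]; print("stripe",m,np.arctan2(*(w*np.sign(w[0]))[::-1]))
    v=V("w_stand"); print("knob",fitc(v,np.array([.442,.078]),.016,.050))
    v=V("w_dish"); print("dish rim",fitc(v,np.array([.5339,.2921]),.075,.012))
E
python3 fit.py
```

```text
w_stand 0.055 (array([0.55839794, 0.02308408]), 164, np.float64(0.0005832444014059815))
w_stand 0.021 (array([0.55878855, 0.02416826]), 180, np.float64(0.0005738669010239526))
stripe [ 0.56317358 -0.03716698] 1.1002667535987845
w_dish 0.055 (array([0.55847012, 0.02814519]), 149, np.float64(0.0016116719191968804))
w_dish 0.021 (array([0.55988877, 0.03318295]), 156, np.float64(0.0010064375139463878))
stripe [0.59235405 0.00917179] -1.2643483626615866
knob (array([0.44053093, 0.07843354]), 174, np.float64(0.0005812483144856167))
dish rim (array([0.53386469, 0.28652265]), 180, np.float64(0.0018403218472396177))
```

```bash
cat >> h.py <<'E'
POST=np.array([.5586,.0236]); SY=-.433
def pick(part,c,yaw,a,tz,up=.15,eff=40,op=.74):
    """grasp with jaw direction a at part pose; returns nothing, prints width"""
    manip.move_ptp((c[0],c[1],tz+.05),R(a)); manip.move_l((c[0],c[1],tz),max_speed=.08)
    manip.set_gripper(.3,eff); print(part,"width",manip.current_grip_width()*85,"t",manip.current_time())
    manip.move_l((c[0],c[1],up),max_speed=.25)
E
python3 - <<'E'
from h import *
from meas import block
manip.move_ptp((.59,-.381,.13),R(-.30)); manip.set_gripper(.74); snap("w_riser"); c,y=block("w_riser",(.59,-.381),.018)
v=V("w_riser"); u,w=map(int,v.pix((*c,.018))); print(u,w,manip.current_time()); v.crop("pics/ri.png",max(u-80,0),u+80,max(w-60,0),w+60,5)
E
```

```text
w_riser ctr [ 0.5909 -0.3818] size [46.9 46.8] stripe -0.322 217 yaw -0.3 z 0.019
255 185 7.125
```

View pics/ri.png

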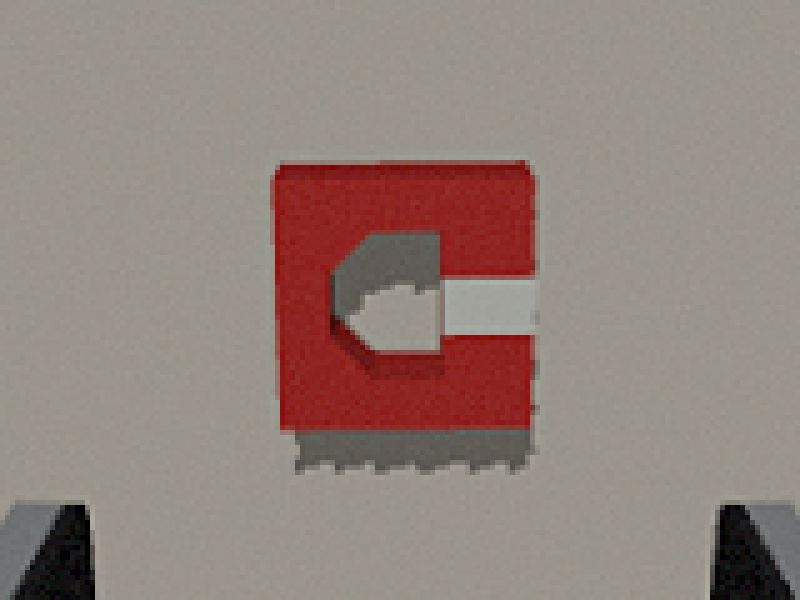

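```bash
python3 - <<'E'
from h import *
from fit import fitc
c=(.5909,-.3818)
pick("riser",c,-.3,-.30,.001,up=.15)
q=POST-.08*np.array([.42,.91]); manip.move_ptp((*q,.20),R(SY)); snap("w_st2"); print(manip.current_time())
v=V("w_st2")
for r,z in((.055,.012),(.021,.026)): print(r,fitc(v,POST,r,z))
for k in(.0784,): print("knob",fitc(v,np.array([.4405,.0784]),.016,.050))
m=(v.d>0)&(abs(v.P[...,2]-.078)<.004)&(np.hypot(v.P[...,0]-.5586,v.P[...,1]-.0236)<.02); print("tip",m.sum(),v.P[m].mean(0))
u,w=map(int,v.pix((*POST,.03))); print(u,w); cv2.imwrite("pics/st2.png",cv2.resize(v.im[...,::-1],(768,576),interpolation=cv2.INTER_CUBIC))
E
```

```text
riser width 44.69778922399907 t 8.6083
10.7
0.055 (array([0.55831489, 0.02304992]), 164, np.float64(0.000559008675489598))
0.021 (array([0.55854413, 0.02393956]), 180, np.float64(0.00020784460271199186))
knob (array([0.4404646 , 0.07835819]), 180, np.float64(0.00063337952757638))
tip 410 [0.55637076 0.02461544 0.07803136]
253 95
```

View pics/st2.png

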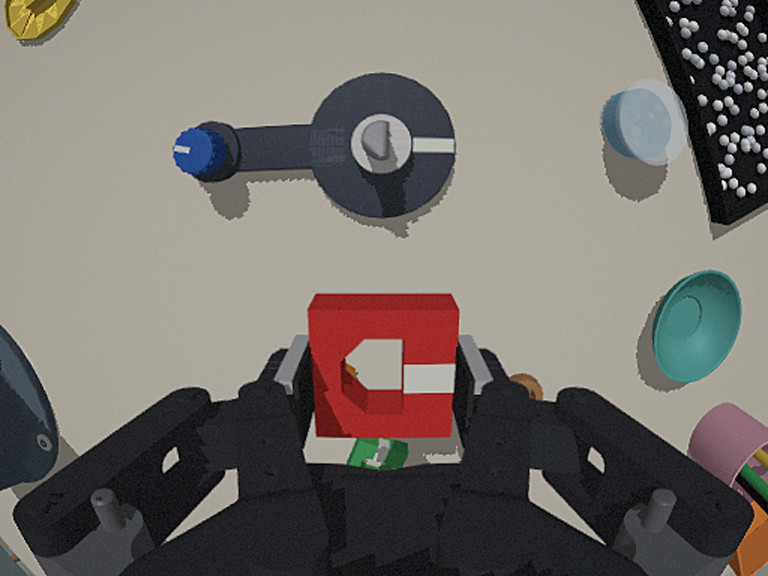

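```bash
cat >> h.py <<'E'
def place(target,off,tz,eff=None):
    """off: TCP minus part centre (world, at placing yaw); tz final TCP height"""
    p=np.asarray(target)-0+np.asarray(off); z0=tz+.062
    manip.move_ptp((*p,z0),R(PA)) if PA is not None else None
    f0=np.array(manip.current_force())
    z=z0
    while z>tz+1e-6:
        z=max(z-.006,tz); manip.move_l((*p,z),max_speed=.06); f=np.array(manip.current_force())-f0
        if abs(f[2])>8 or np.hypot(f[0],f[1])>12: print("force at z",round(z,4),f.round(1)); return False,z
    print("down, f",f.round(1),"t",manip.current_time()); return True,z
PA=None
E
python3 - <<'E'
from h import *; import h
from meas import block
t=manip.current_ee_pos(); print("tcp",t.round(4)); c,y=block("w_st2",t[:2],.217,tol=.008)
off=t[:2]-c; print("off",off)
off=np.clip(off,-.003,.003)
h.PA=-.434; ok,z=place((.5585,.0236),(0,0),.028); 
if ok: 
    manip.set_gripper(.74); snap("w_x"); f=manip.current_force(); manip.move_l((.5585,.0236,.15),max_speed=.25)
    q=POST-.03*np.array([.42,.91]); snap("w_pl"); block("w_pl",POST,.044,half=.034); v=V("w_pl"); u,w=map(int,v.pix((*POST,.04))); v.crop("pics/pl.png",max(u-80,0),u+80,max(w-60,0),w+60,5)
print(manip.current_time())
E
```

```text
tcp [ 0.5254 -0.0501  0.1997]
w_st2 ctr [ 0.5264 -0.0496] size [48.5 75.5] stripe -0.213 945 yaw -0.434 z 0.2168
off [-0.00099097 -0.0005236 ]
down, f [ 0.1  0.5 -0.7] t 14.05
w_pl ctr [0.5593 0.0231] size [47.6 46.6] stripe -0.459 212 yaw -0.433 z 0.0451
15.1083
```

```bash
python3 - <<'E'
from h import *
from meas import block
manip.move_ptp((.534,.291,.14),R(-.831)); snap("w_d2"); c,y=block("w_d2",(.534,.291),.022,stripe="black")
v=V("w_d2"); u,w=map(int,v.pix((*c,.018))); print(u,w,manip.current_time()); A=cv2.resize(v.im[w-60:w+60,u-80:u+80],(400,300),interpolation=0)
v=V("w_pl"); u,w=map(int,v.pix((*POST,.04))); print(u,w); B=cv2.resize(v.im[max(w-60,0):w+60,u-80:u+80],(400,300),interpolation=0)
cv2.imwrite("pics/d2.png",np.hstack([A,B])[...,::-1])
E
```

```text
w_d2 ctr [0.534  0.2923] size [46.7 46.3] stripe -0.833 180 yaw -0.831 z 0.023
252 180 16.2
255 184
```

View pics/d2.png

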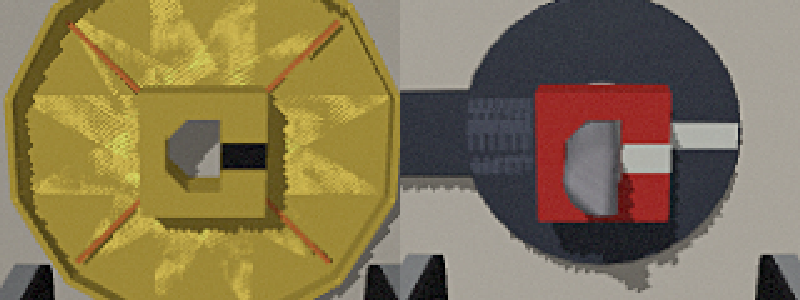

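```bash
python3 - <<'E'
from h import *; import h
from meas import block
pick("dish",(.5340,.2923),-.831,-.831,.006,up=.16,eff=60)
h.PA=-.434; ok,z=place((.5585,.0236),(0,0),.0515)
if ok:
    manip.set_gripper(.74); manip.move_l((.5585,.0236,.17),max_speed=.25); snap("w_pd"); block("w_pd",POST,.066,stripe="black"); print(manip.current_time())
    manip.move_ptp((.4382,-.2228,.14),R(.789)); snap("w_c2"); block("w_c2",(.4382,-.2228),.018); print(manip.current_time())
    A=[]
    for n,p in(("w_pd",(*POST,.066)),("w_c2",(.4382,-.2228,.018))):
        v=V(n); u,w=map(int,v.pix(p)); w=max(w,60); A.append(cv2.resize(v.im[w-60:w+60,u-80:u+80],(400,300),interpolation=0))
    cv2.imwrite("pics/pd.png",np.hstack(A)[...,::-1])
E
```

```text
dish width 44.04391898221016 t 17.7083
down, f [1.  0.4 0.5] t 22.2917
w_pd ctr [0.5591 0.0228] size [47.4 46.6] stripe -0.458 190 yaw -0.435 z 0.067
23.2917
w_c2 ctr [ 0.438  -0.2225] size [46.1 47.5] stripe 0.704 205 yaw 0.797 z 0.0189
24.8833
```

```bash
ls pics
```

```text
d2.png
pd.png
pl.png
ri.png
scene0.png
st.png
st2.png
top0.png
w3.png
```

View pics/pd.png

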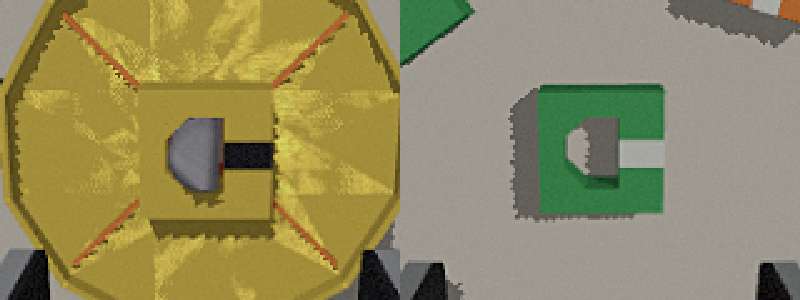

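```bash
python3 - <<'E'
from h import *; import h
from meas import block
pick("cap",(.4380,-.2226),.79,.79,.001,up=.16)
h.PA=-.434-(.79-.79); ok,z=place((.5585,.0236),(0,0),.0685)
if ok:
    manip.set_gripper(.74); manip.move_l((.5585,.0236,.18),max_speed=.25); snap("w_pc"); block("w_pc",POST,.084); print(manip.current_time())
    manip.set_gripper(.56); manip.move_ptp((.4405,.0784,.12),R(1.0)); print(manip.current_qpos().round(2))
    snap("w_k0"); print(manip.current_time())
    v=V("w_k0"); u,w=map(int,v.pix((.4405,.0784,.05))); w=max(w,60); A=[cv2.resize(v.im[w-60:w+60,u-80:u+80],(400,300),interpolation=0)]
    from fit import fitc
    print("knob",fitc(v,np.array([.4405,.0784]),.016,.050))
    v=V("w_pc"); u,w=map(int,v.pix((*POST,.08))); w=max(w,60); A.append(cv2.resize(v.im[w-60:w+60,u-80:u+80],(400,300),interpolation=0))
    cv2.imwrite("pics/kc.png",np.hstack(A)[...,::-1])
E
```

```text
cap width 44.789927760691945 t 26.425
down, f [-0.6 -1.   0.4] t 31.5
w_pc ctr [0.5594 0.0237] size [47.7 46.2] stripe -0.469 219 yaw -0.425 z 0.085
32.4667
[ 0.07  0.33  2.01 -0.    0.8  -0.93]
34.0167
knob (array([0.4409778 , 0.07764028]), 180, np.float64(0.0013869677270698577))
```

View pics/kc.png

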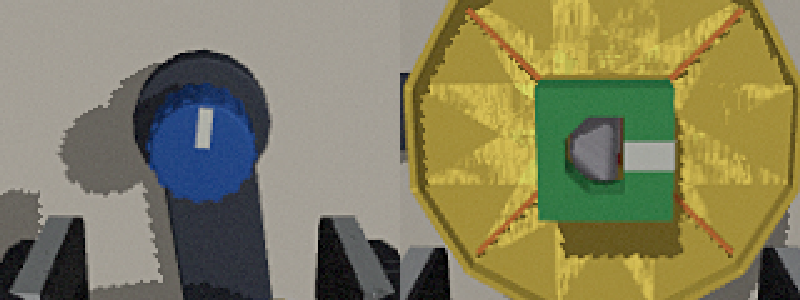

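```bash
python3 - <<'E'
from h import *
from meas import block
k=(.4406,.0782); z=.024
manip.move_l((*k,z),max_speed=.12); manip.set_gripper(.2,50); print("w",manip.current_grip_width()*85)
a=1.0; tot=0
while tot<1.95:
    a-=.15; tot+=.15; z-=.15*.0016
    manip.move_l((*k,z),R(a),max_speed=.15); T=manip.current_ft_torque(); F=manip.current_force(); print(round(tot,2),T.round(2),F.round(1),round(manip.current_time(),2))
    if abs(T[2])>.8: break
manip.set_gripper(.56); manip.move_l((*k,.13),max_speed=.2); snap("w_k1")
v=V("w_k1"); u,w=map(int,v.pix((*k,.047))); w=max(w,60); A=[cv2.resize(v.im[w-60:w+60,u-80:u+80],(400,300),interpolation=0)]
q=v.P[(np.hypot(v.P[...,0]-k[0],v.P[...,1]-k[1])<.012)&(v.P[...,2]>.04)]; v0=V("w_k0"); q0=v0.P[(np.hypot(v0.P[...,0]-k[0],v0.P[...,1]-k[1])<.012)&(v0.P[...,2]>.04)]
print("knob top before/after",np.median(q0[:,2]),np.median(q[:,2]))
# mark direction
for n,zz in(("w_k0",.050),("w_k1",.0476)):
    v=V(n); s=(np.hypot(v.P[...,0]-k[0],v.P[...,1]-k[1])<.018)&(v.P[...,2]>.04)&(v.im.min(-1)>110); yy,xx=np.nonzero(s); m=v.plane(xx,yy,zz); g=m.mean(0)-k; w_=np.linalg.svd(m-m.mean(0))[2][0]; w_*=np.sign(w_@g); print(n,s.sum(),"mark",np.arctan2(w_[1],w_[0]),np.arctan2(g[1],g[0]))
cv2.imwrite("pics/k1.png",A[0][...,::-1]); print(manip.current_time())
E
```

```text
w 30.37905034050013
0.15 [-0.23  0.21 -0.02] [-2.3 -0.9  6. ] 35.55
0.3 [-0.33  0.31 -0.08] [-2.  -2.5  6.6] 35.85
0.45 [-0.47  0.38 -0.08] [-2.7 -3.3  6.9] 36.15
0.6 [-0.58  0.42 -0.05] [-1.8 -3.5  8.4] 36.45
0.75 [-0.67  0.54 -0.06] [-3.8 -4.1  7.7] 36.75
0.9 [-0.71  0.63 -0.05] [-3.3 -3.4  9.2] 37.05
1.05 [-0.72  0.71 -0.06] [-4.7 -4.   9.7] 37.35
1.2 [-0.69  0.86 -0.07] [-4.3 -3.9  9.3] 37.65
1.35 [-0.66  0.95 -0.1 ] [-5.8 -4.7 10.1] 37.95
1.5 [-0.47  1.07 -0.04] [-6.3 -2.6 11.1] 38.25
1.65 [-0.13  1.05 -0.11] [-6.6 -1.  12.5] 38.55
1.8 [-0.45  1.33  0.33] [-7.8 -2.7 12.8] 38.85
1.95 [0.01 1.16 0.03] [-8.2  0.7 13. ] 39.15
2.1 [0.78 0.8  0.6 ] [-5.8  4.6 10.7] 39.45
knob top before/after 0.20825803144796906 0.21729693865813335
w_k0 94 mark 2.457827052594831 2.4938838846942337
w_k1 101 mark 0.6857619889661208 1.298994651162125
40.5083
```

```bash
ls pics/k1.png
```

```text
pics/k1.png
```

```bash
python3 - <<'E'
from h import *
k=(.4406,.0782)
for n in("w_k0","w_k1"):
    v=V(n); s=(np.hypot(v.P[...,0]-k[0],v.P[...,1]-k[1])<.012)&(v.P[...,2]>.04)&(v.P[...,2]<.06); print(n,s.sum(),np.median(v.P[s][:,2]))
    s=(np.hypot(v.P[...,0]-k[0],v.P[...,1]-k[1])<.015)&(v.P[...,2]>.043)&(v.P[...,2]<.056)&(v.im.min(-1)>110); yy,xx=np.nonzero(s); m=v.plane(xx,yy,.049); g=m.mean(0)-k; w=np.linalg.svd(m-m.mean(0))[2][0]; print(s.sum(),np.arctan2(*(w*np.sign(w@g))[::-1]),np.arctan2(g[1],g[0]))
E
```

```text
w_k0 767 0.05111248834688897
94 2.4578270525948316 2.490747689567223
w_k1 701 0.048716901396823414
91 0.7757876600149214 0.9277797656579505
```

View pics/k1.png

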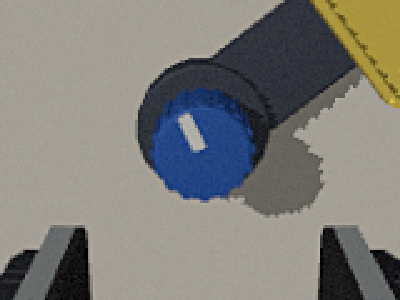

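```bash
python3 - <<'E'
from h import *
from meas import block
k=(.4406,.0782)
manip.move_ptp((*k,.10),R(-.6)); manip.move_l((*k,.0235),max_speed=.12); manip.set_gripper(.2,70); T0=manip.current_ft_torque()
for d in(.06,.12,.18,.24,.3):
    manip.move_l((*k,.0235),R(-.6-d)); print(d,(manip.current_ft_torque()-T0).round(2),manip.current_joint_torque()[5].round(2),round(manip.current_time(),2))
manip.set_gripper(.56); manip.move_l((*k,.13),max_speed=.2); snap("w_k2")
v=V("w_k2"); s=(np.hypot(v.P[...,0]-k[0],v.P[...,1]-k[1])<.015)&(v.P[...,2]>.043)&(v.P[...,2]<.056)
print("top",np.median(v.P[s][:,2])); s&=v.im.min(-1)>110; yy,xx=np.nonzero(s); m=v.plane(xx,yy,.049); g=m.mean(0)-k; w=np.linalg.svd(m-m.mean(0))[2][0]; print(s.sum(),"mark",np.arctan2(*(w*np.sign(w@g))[::-1]),np.arctan2(g[1],g[0]))
manip.move_ptp((.5585,.0236,.20),R(-.434)); snap("w_end"); block("w_end",POST,.084); print(manip.current_force().round(1),manip.current_time())
E
```

```text
0.06 [ 0.07 -0.01  1.32] 1.55 42.38
0.12 [-1.61  0.54  0.9 ] 1.08 42.63
0.18 [-0.96  0.28 -0.02] 0.14 42.88
0.24 [-0.93  0.22 -0.04] 0.15 43.13
0.3 [-0.72  0.26  0.85] 1.06 43.38
top 0.04862857074627899
84 mark 0.8905469347820971 0.9396135945291869
w_end ctr [0.5594 0.0236] size [47.2 46.4] stripe -0.446 197 yaw -0.428 z 0.085
[-0.1  0.4  0.4] 45.125
```

```bash
python3 -c "
from bench import manip
manip.sign_off()"
```

```text
the job is handed in; nothing more can be done
```

The carousel is assembled and handed in at about 45 s of the 72 s allowed. The riser, dish and cap are on the D post in that order, and the brake knob is turned to its stop.

- **Stack:** each part went down in one descent with no noticeable force. After each release, the wrist camera showed its top at the expected height and within about 1 mm of the post axis. The flats were within about 0.01 rad of the post's. The cap still measured the same in the last check.
- **Brake knob:** it rotated about 1.55–1.7 rad by its white mark and sank about 2.4 mm. From an estimated start near 0.25 rad, that puts it at about 1.75–1.8 rad, against the 1.7 required. A second, firmer twist met 1.3 N m at once and then slipped in the grip, as at a hard stop.
- **Uncertain:** I could not read the brake joint directly. Two mark measurements, before and after that second twist, differed by up to 0.1 rad by one method and agreed to 0.01 rad by another.
- **Bystanders and end state:** I planned the moves to keep clear of the ring, pots, bowl and spool, but took no final overview picture to confirm it. The gripper was released and clear above the stack, with wrist force near zero.

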